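Try, unlatch and hold open the lid of a sample case

ROBOT

A 7-joint arm with a two-finger parallel gripper is mounted at the origin on the work surface; the furniture and walls round the work are solid. World frame = base frame: x ahead of the robot, y to its left, z up, the work surface at z = 0. Lengths are in mm, angles in rad, forces in N, time in s.
With the tool pointing down it reaches from about 400 to 875 mm from the base axis. Payload 4.4 kg.
Tool frame: the origin (TCP) lies at the very end of the fingers, on their centre line; the grasp point (between the pads) lies 19 mm behind it; z points along the fingers, y is the line along which they close (so a half turn about z gives the same grasp; the last joint's range is limited). The gripper opens to 85 mm and grips with 20 to 120 N. Pads are 22 mm wide; open, the fingers measure 114 mm over their backs; the gripper's body (76 mm by 85 mm) begins 54 mm behind the grasp point. The pads swing forward as they close: fully open they stand 13 mm farther back than shut.
Start: joints at [1.082, 0.628, 0.038, 1.517, -0.027, 0.996, -0.02], TCP at [266.733, -592.766, 231.313] pointing down, gripper open.
Joint ranges: [-3.06, 3.06], [-0.37, 2.12], [-1.25, 1.32], [0.18, 2.47], [-1.1, 4.24], [0.23, 1.98], [-2.94, 2.94]. Speed limits (rad/s): [2.57, 2.57, 3.14, 3.14, 3.14, 3.14, 3.14].

INTERFACE

Orientations are given as [roll, pitch, yaw] about the fixed x, y, z axes, in that order (R = Rz(yaw) Ry(pitch) Rx(roll)).
In Python, from cell import ctrl gives the robot as it stands.
- The arm moves only by the tool jog_arm, never from a script. Its argument "plan" is a list of rows, each an object of numbers: "tx", "ty", "tz": the shift along the tool's x, y, z as a fraction of full scale; "wx", "wy", "wz": the turn, a rotation vector about the tool's x, y, z as a fraction of full scale; "claw": the closure, from 0 (fully open) to 1 (shut). In form: [{"tx": .., "ty": .., "tz": .., "wx": .., "wy": .., "wz": .., "claw": ..}, ...]. A call has 1 to 12 rows; each row is the pose to reach, as a shift and turn from the pose commanded when the call began, along the tool's axes at that moment; what a row does not reach only later rows make up. Full scale, the value 1, is 300 mm for a shift and 90 degrees for a turn. A row lasts 1/10 s, in which the tool goes at most 50 mm and 8.59 degrees, less where a joint would pass 70% of its speed; a pose out of reach is approached as far as the arm can. A call with a number of a shift or a turn outside -1 to 1 is refused whole. A call with a gripper value outside its range is refused whole. The fingers move at their own pace and stop on an object; the grip force is fixed at half the most. Time passes only in rows, so rows that repeat a pose let the fingers close. It gives the time, the measured TCP pose, the force, the opening and the grip force at its end, in the units of the state.
- ctrl.read_state(): the state, without advancing time (a new reading comes with each control period).
- ctrl.get_image(name): name is "scene" or "top" or "wrist"; returns a dict with "img" (400x640x3 uint8, red, green, blue), "depth" (400x640 float32, mm along the optical axis (not along the pixel's ray), 0 where there is no reading), "fx", "fy", "cx", "cy" (pixels), "position" and "orientation" of the camera in the world; the wrist camera has in their place "hand_eye" (4x4, takes a point from camera to tool coordinates, whose origin is the TCP and whose axes are the flange's). Camera axes: x right, y down, z forward; pixel columns grow to the right and rows downward; lengths in mm; the calibration is good to about 2 mm. The wrist camera is an equidistant fisheye: a pixel r from the principal point sees the ray r / f radians off the axis. A picture is of the moment at which its call begins: read the wrist's pose just before it.
- ctrl.finish_job(): hands the job in; it is judged then, once.
Trained networks look in a picture, given as the dict that the camera call returned (one of the last four; its "shot" number tells which), for a name from the list of things; names that differ only in an ending like _2 or _b are one class to them, and where a whole thing is asked for, a point or a joint stands for the part that bears it (a point fixed in the world has none). Each returns a list of dicts, best first, with "score" (0 to 1); they miss things now and then, are a little off and sometimes report something else, mostly with a low value. They report only what shows in the picture. A call takes as long as a camera call.
- ctrl.trace(picture, thing): "pixels" (400x640 bool, what is visible of it) and "extent" ([centre column, centre row, width, height] in pixels, round what is visible of it).
The state is a dict: "clock": time; "qpos": joint angles; "qd": joint speeds; "tau": joint torques, N m; "eef_pos": TCP position; "tool_rot": TCP orientation; "force": force on the tool from outside, world axes, zero at the start; "torque": the same for the moment, N m; "width": finger opening in mm; "gripper_force": force on a finger pad.
Only numpy, scipy, OpenCV 4.12 (cv2) and the standard library are available. Lean on these libraries where they do the work, as an engineer would, in place of code of your own. Each camera call takes 0.05 s, during which the arm holds its last target. There are 200 camera calls.

TASK

Open the lid of the sample case for a colleague: take the lid by its black handle and give it a small upward tug first, leaving the bolt where it is, to learn whether the bolt still catches it. If it is caught, slide the bolt by its red knob away from the case until it clears the lid; then lift the lid by its handle to about 60 degrees and finish while still holding it there by the handle, because it falls shut when let go. Do not disturb the things around or inside the case.

Things in the scene. Friction and masses are not known exactly. Their poses are not given: they have to be found in the camera images.
- case: grey open-topped sample case fixed to the desk, 170 (x) x 200 (y) x 72 mm high, walls 5 mm. Origin: centre of its underside, on the desk. Its x axis points from the front (handle side) to the hinge side, y to its left, z up. A block carrying the bolt stands against its right (-y) side: x -60 to 0, y -98 to -190 mm, top 82 mm, two steel straps to 94 mm high
- lid_hinge (a point): middle of the hinge line of the lid, at the back of the case: case coordinates (85, 0, 77) mm. The hinge axis runs along the case's y
- lid: the blue lid with its handle: panel 172 x 204 x 8 mm, 0.3 kg, top 80 mm above the desk when shut. Origin on the hinge line (middle); axes as the case's when shut, turning with the lid. A black handle stands on it near its front edge: a horizontal barrel, 18 mm diameter and 32 mm long along y, on a thin steel stem (9 mm diameter)
- lid_angle (a joint): angle of the lid, rad: 0 shut, grows as the front edge rises, stop at 1.45. It falls shut from any angle when let go. When the bolt catches it, it has play and lifts only to about 0.04 rad, then stops hard
- handle_grip (a point): centre of the black barrel of the lid's handle, 145 mm in front of the hinge line, 36 mm above the lid's top, 116 mm above the desk when shut; moves with the lid. The barrel can be pinched from above on its two flat ends (32 mm apart), and then pivots between the fingers as the lid turns
- bolt (a joint): position of the steel sliding bolt, m: 0 to 0.024, grows as it moves away from the case (along the case's -y). The tongue reaches over a steel ear on the lid's right edge: it surely catches below 0.007 and surely frees above 0.012; in between only a tug tells. It stays where it is left; friction about 1.5 N
- bolt_knob (a point): centre of the red knob of the bolt (upright, 16 mm diameter, 18 mm high, on a 12 mm stem), case coordinates (-30, -140 minus the bolt's travel, 118) mm; top at 126 mm above the desk, moves with the bolt. It can be pinched from above
- wafer_carrier: bystander: flat round white carrier, 77 mm across, 16 mm high, lying inside the case under the lid; origin at the centre of its underside
- vial_1: bystander: small glass vial with black cap, 22 mm across, 53 mm high, standing left of the case; origin at the centre of its underside
- adapter_ring: bystander: black ring, 36 mm across, 13 mm high, lying behind the bolt block; origin at the centre of its underside
- cotton_buds: bystander: round clear tub of cotton buds, 77 mm across, 80 mm high, standing to the left; origin at the centre of its underside
- usb_stick: bystander: red memory stick, 18 x 50 x 8 mm, lying left of the case; origin at the centre of its underside

How it is judged (in metres and radians):
On the way, in this order (a step that is already met when the one before it is completed fails the run):
1. the lid is tugged up by its handle through its play (0.02 rad) with the bolt still where it was (within 4 mm) (value of joint lid_angle above 0.02 rad and distance of bolt_knob from where it was at the start of the episode below 0.004 m and contact force between the fingers and lid above 0.3 N and distance between the grasp point and handle_grip below 0.03 m), for 0.1 s.
2. the lid is lifted by its handle past 0.7 rad (value of joint lid_angle above 0.7 rad and contact force between the fingers and lid above 0.3 N and distance between the grasp point and handle_grip below 0.03 m), for 0.1 s.
At the end, for the whole second after the job is handed in: the lid is held still by the fingers on its handle, between 0.8 and 1.3 rad (46 to 75 degrees) open; the bolt is clear of the lid (more than 7 mm drawn); the wafer carrier, vial, ring, memory stick and tub stand within 20 mm of where they were (value of joint lid_angle between 0.8 and 1.3 rad and velocity of joint lid_angle between -0.1 and 0.1 rad/s and contact force between the fingers and lid above 0.3 N and distance between the grasp point and handle_grip below 0.03 m and value of joint bolt above 0.007 m and distance of each of wafer_carrier, vial_1, adapter_ring, usb_stick, cotton_buds from where it was at the start of the episode below 0.02 m); the arm keeps its last pose, push and grip.
It fails at once if the lid is forced past the bolt while it surely catches (lid over 0.1 rad with the bolt less than 7 mm drawn) (value of joint lid_angle above 0.1 rad and value of joint bolt below 0.007 m).
It fails at once if a bystander is pushed more than 20 mm or tipped by more than 0.4 rad (distance of any of wafer_carrier, vial_1, adapter_ring, usb_stick, cotton_buds from where it was at the start of the episode above 0.02 m or angle between any of wafer_carrier, vial_1, adapter_ring, usb_stick, cotton_buds's own z axis and vertical above 0.4 rad).
It also fails if it takes over 58 s, if anything falls off the work surface, if the arm or the gripper's body presses on something with over 40 N, if the wrist force passes 120 N, or if a joint passes its speed limit or range.

## Working session

There is one attempt and no reset: what is moved stays moved. The work goes in short steps, Python scripts to look and compute and a tool call to move; the robot and the scene stay as the last step left them, time stands still between calls to the robot, and variables do not carry over. Pictures are saved under pics/ and viewed, at most 10 in all, crops included, and the job is handed in when it is done.

Besides the shell and the picture viewer there is one more tool, called after "Emit:" by a JSON object that holds its "method" and its "body". jog_arm: Moves the arm, as the interface text tells. Shift numbers are shares of 300 mm and turn numbers shares of 90 degrees, none past 1 either way. Its arguments: {"type":"object","properties":{"plan":{"type":"array"}},"required":["plan"]}

```bash
mkdir -p pics; cat > h.py <<'E'
import numpy as np, cv2
from cell import ctrl
from scipy.spatial.transform import Rotation as R
def camR(o):
    o=np.array(o,float)
    return o if o.shape==(3,3) else R.from_euler('xyz',o).as_matrix()
def cloud(p,mask):
    v,u=np.nonzero(mask&(p['depth']>0)); z=p['depth'][v,u]
    c=np.stack([(u-p['cx'])/p['fx']*z,(v-p['cy'])/p['fy']*z,z],1)
    return c@camR(p['orientation']).T+np.array(p['position'])
E
python3 - <<'E'
from h import *
s=ctrl.read_state(); print(s)
for n in ['top','scene']:
    p=ctrl.get_image(n); cv2.imwrite(f'pics/{n}.png',p['img'][:,:,::-1]); print(n,p['position'],p['orientation'],p['fx'])
    for t in ['lid','handle_grip','bolt_knob','case','vial_1','cotton_buds','adapter_ring','usb_stick']:
        for d in ctrl.trace(p,t)[:2]:
            w=cloud(p,d['pixels'])
            print(t,round(d['score'],2),np.round(d['extent']), np.round(np.median(w,0)) if len(w) else '', np.round(np.percentile(w,[3,97],axis=0)).tolist() if len(w) else '')
E
```

```text
{'clock': 0.0, 'qpos': array([ 1.08218328,  0.6293645 ,  0.03841878,  1.51840298, -0.02696782,
        0.99629763, -0.02000481]), 'qd': array([-0.00141761,  0.0002351 , -0.00045696, -0.00031349,  0.00049273,
        0.00033235, -0.0002523 ]), 'tau': array([-7.61503434e-04, -5.63409376e+01,  1.22559182e+00, -1.93450695e+01,
        1.08840445e-02,  1.03209246e-02, -1.10592171e-05]), 'eef_pos': array([ 266.476639  , -592.15700597,  230.36559303]), 'tool_rot': array([-3.13963808e+00,  4.09312278e-05,  4.22843745e-01]), 'force': array([0.2524079 , 0.083679  , 0.62497463]), 'torque': array([-0.04087435, -0.02492214,  0.01885357]), 'gripper_force': 0.0, 'width': 85.27618507812421}
top [ 422.4310094    38.37229974 1018.29563232] [-2.98972475  0.00803072 -1.59901575] 444.6422802268857
lid 0.98 [359. 222. 101.  84.] [515. -29.  81.] [[438.0, -126.0, 77.0], [597.0, 66.0, 85.0]]
handle_grip 0.85 [358. 221. 110.  82.] [515. -30.  81.] [[437.0, -128.0, 77.0], [598.0, 67.0, 85.0]]
bolt_knob 0.59 [428. 233.  25.  14.] [ 481. -174.   91.] [[471.0, -201.0, 87.0], [493.0, -144.0, 127.0]]
case 0.68 [37
[... 886 characters left out ...]
]
bolt_knob 0.71 [368. 259.  28.  28.] [ 477. -178.   92.] [[469.0, -200.0, 86.0], [492.0, -154.0, 127.0]]
case 0.8 [330. 253. 122. 120.] [469. -88.  81.] [[430.0, -214.0, 8.0], [593.0, 63.0, 97.0]]
vial_1 0.38 [292. 206.  13.   2.] [559. 122.  53.] [[551.0, 116.0, 45.0], [570.0, 129.0, 56.0]]
cotton_buds 0.82 [248. 185.  19.  34.] [532. 278.  55.] [[508.0, 260.0, 9.0], [567.0, 313.0, 86.0]]
adapter_ring 0.61 [396. 274.  14.  13.] [ 575. -180.   10.] [[555.0, -190.0, 1.0], [584.0, -161.0, 15.0]]
adapter_ring 0.44 [327. 230. 117.  77.] [505. -42.  82.] [[432.0, -127.0, 78.0], [595.0, 66.0, 108.0]]
usb_stick 0.53 [261. 219.   8.   7.] [490. 172.   9.] [[436.0, 73.0, 4.0], [500.0, 195.0, 78.0]]
```

```bash
python3 - <<'E'
from h import *
p=ctrl.get_image('top'); 
d=ctrl.trace(p,'lid')[0]; w=cloud(p,d['pixels']); w=w[(abs(w[:,2]-81)<5)]
print(cv2.minAreaRect(w[:,:2].astype(np.float32)))
for n in ['top','scene']:
    p=ctrl.get_image(n); a=cloud(p,np.ones((400,640),bool))
    q=a[(a[:,2]>102)&(a[:,2]<135)&(a[:,0]>400)&(a[:,0]<620)&(a[:,1]<90)&(a[:,1]>-250)]
    for lo,hi in [(-100,90),(-250,-130)]:
        k=q[(q[:,1]>lo)&(q[:,1]<hi)]; print(n,len(k),k.mean(0).round(1),k.min(0).round(),k.max(0).round())
        if n=='top' : print(cv2.minAreaRect(k[:,:2].astype(np.float32)))
img=cv2.imread('pics/top.png')[150:290,180:480]; a=cv2.resize(img,None,fx=2.6,fy=2.0)
img=cv2.imread('pics/scene.png')[160:320,220:450]; b=cv2.resize(img,(780,300))
cv2.imwrite('pics/both.png',np.vstack([cv2.resize(a,(780,290)),b]))
E
```

```text
((518.2636108398438, -35.689605712890625), (217.50575256347656, 173.00173950195312), 86.93048858642578)
top 142 [460.8 -25.7 123.2] [451. -42. 116.] [470. -11. 128.]
((460.9364318847656, -26.020065307617188), (30.74763298034668, 17.822256088256836), 85.3495101928711)
top 60 [ 482.2 -174.6  123.4] [ 475. -182.  104.] [ 489. -168.  128.]
((481.9399719238281, -175.15357971191406), (14.751845359802246, 14.002738952636719), 85.42487335205078)
scene 144 [456.1 -27.3 120.3] [450. -41. 103.] [467.  -5. 128.]
scene 102 [ 478.5 -176.4  118.3] [ 473. -182.  103.] [ 486. -166.  129.]
```

View pics/both.png

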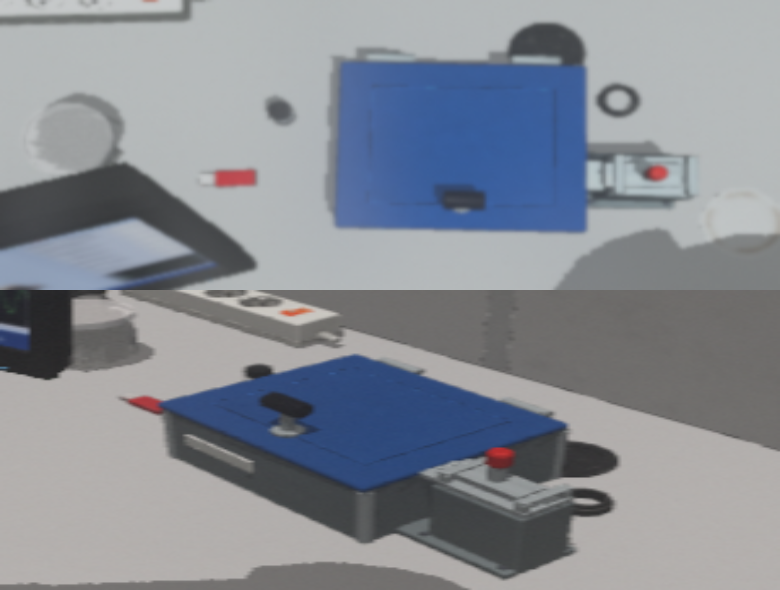

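Emit:
{"method": "jog_arm", "body": {"plan": [{"tx":0.7,"ty":-0.75,"wz":0.313,"claw":0},{"tx":0.7,"ty":-0.75,"wz":0.313,"claw":0},{"tx":0.7,"ty":-0.75,"wz":0.313,"claw":0},{"tx":0.7,"ty":-0.75,"wz":0.313,"claw":0},{"tx":0.7,"ty":-0.75,"wz":0.313,"claw":0},{"tx":0.7,"ty":-0.75,"wz":0.313,"claw":0},{"tx":0.7,"ty":-0.75,"wz":0.313,"claw":0},{"tx":0.7,"ty":-0.75,"wz":0.313,"claw":0},{"tx":0.7,"ty":-0.75,"wz":0.313,"claw":0},{"tx":0.7,"ty":-0.75,"wz":0.313,"claw":0}]}}

```text
invalid input at $.plan[0]: expected keys tx, ty, tz, wx, wy, wz, claw
```

Emit:
{"method": "jog_arm", "body": {"plan": [{"tx":0.7,"ty":-0.75,"tz":0,"wx":0,"wy":0,"wz":0.313,"claw":0},{"tx":0.7,"ty":-0.75,"tz":0,"wx":0,"wy":0,"wz":0.313,"claw":0},{"tx":0.7,"ty":-0.75,"tz":0,"wx":0,"wy":0,"wz":0.313,"claw":0},{"tx":0.7,"ty":-0.75,"tz":0,"wx":0,"wy":0,"wz":0.313,"claw":0},{"tx":0.7,"ty":-0.75,"tz":0,"wx":0,"wy":0,"wz":0.313,"claw":0},{"tx":0.7,"ty":-0.75,"tz":0,"wx":0,"wy":0,"wz":0.313,"claw":0},{"tx":0.7,"ty":-0.75,"tz":0,"wx":0,"wy":0,"wz":0.313,"claw":0},{"tx":0.7,"ty":-0.75,"tz":0,"wx":0,"wy":0,"wz":0.313,"claw":0},{"tx":0.7,"ty":-0.75,"tz":0,"wx":0,"wy":0,"wz":0.313,"claw":0},{"tx":0.7,"ty":-0.75,"tz":0,"wx":0,"wy":0,"wz":0.313,"claw":0}]}}

```text
clock: 2.1
eef_pos: [365.2, -303.4, 231.4]
tool_rot: [3.14, -0.0, -0.072]
force: [0.1, -0.3, 0.4]
width: 84.9
gripper_force: 0.0
```

Emit:
{"method": "jog_arm", "body": {"plan": [{"tx":0.252,"ty":-0.945,"tz":0.1,"wx":0,"wy":0,"wz":0,"claw":0},{"tx":0.252,"ty":-0.945,"tz":0.1,"wx":0,"wy":0,"wz":0,"claw":0},{"tx":0.252,"ty":-0.945,"tz":0.1,"wx":0,"wy":0,"wz":0,"claw":0},{"tx":0.252,"ty":-0.945,"tz":0.1,"wx":0,"wy":0,"wz":0,"claw":0},{"tx":0.252,"ty":-0.945,"tz":0.1,"wx":0,"wy":0,"wz":0,"claw":0},{"tx":0.252,"ty":-0.945,"tz":0.1,"wx":0,"wy":0,"wz":0,"claw":0},{"tx":0.252,"ty":-0.945,"tz":0.1,"wx":0,"wy":0,"wz":0,"claw":0},{"tx":0.252,"ty":-0.945,"tz":0.1,"wx":0,"wy":0,"wz":0,"claw":0},{"tx":0.252,"ty":-0.945,"tz":0.1,"wx":0,"wy":0,"wz":0,"claw":0}]}}

```text
clock: 3.0
eef_pos: [460.7, -26.2, 201.3]
tool_rot: [3.14, 0.0, -0.073]
force: [-0.5, -0.9, 0.1]
width: 85.3
gripper_force: 0.0
```

```bash
cat >> h.py <<'E'
def wcloud(p,s,mask):
    v,u=np.nonzero(mask&(p['depth']>0)); z=p['depth'][v,u]
    dx=(u-p['cx'])/p['fx'];dy=(v-p['cy'])/p['fy'];th=np.hypot(dx,dy);k=np.tan(th)/np.maximum(th,1e-9)
    c=np.stack([dx*k*z,dy*k*z,z,np.ones_like(z)],1)
    t=(c@np.array(p['hand_eye']).T)[:,:3]
    return t@R.from_euler('xyz',s['tool_rot']).as_matrix().T+s['eef_pos'], t
E
python3 - <<'E'
from h import *
s=ctrl.read_state(); p=ctrl.get_image('wrist'); cv2.imwrite('pics/w1.png',p['img'][:,:,::-1])
print(s['eef_pos'],s['tool_rot'],p['hand_eye'])
a,t=wcloud(p,s,np.ones((400,640),bool))
m=(a[:,2]>105)&(a[:,2]<135)&(a[:,0]>400)&(a[:,0]<620)
for lo,hi in [(-90,60),(-250,-130)]:
    k=a[m&(a[:,1]>lo)&(a[:,1]<hi)]
    if len(k): print(len(k),np.median(k,0).round(1),np.percentile(k,[2,98],axis=0).round(1).tolist(),cv2.minAreaRect(k[:,:2].astype(np.float32)))
E
```

```text
[460.65617253 -26.18202909 201.28605044] [ 3.14047799e+00  2.06079979e-04 -7.25742676e-02] [[ 4.09977973e-04 -9.56974551e-01 -2.90171573e-01  7.46741082e+01]
 [ 9.99999342e-01  7.03110562e-04 -9.05950945e-04  4.39374026e-01]
 [ 1.07099470e-03 -2.90171010e-01  9.56974210e-01 -1.42731220e+02]
 [ 0.00000000e+00  0.00000000e+00  0.00000000e+00  1.00000000e+00]]
931 [463.8 -24.5 123.6] [[454.2, -39.7, 116.6], [470.4, -9.5, 125.8]] ((461.720458984375, -24.507659912109375), (31.61406707763672, 16.953372955322266), 86.49311828613281)
372 [ 484.8 -170.8  123.9] [[477.2, -179.8, 105.7], [491.3, -166.8, 127.2]] ((483.9498596191406, -173.6980743408203), (14.952136993408203, 15.994972229003906), 84.06002807617188)
```

View pics/w1.png

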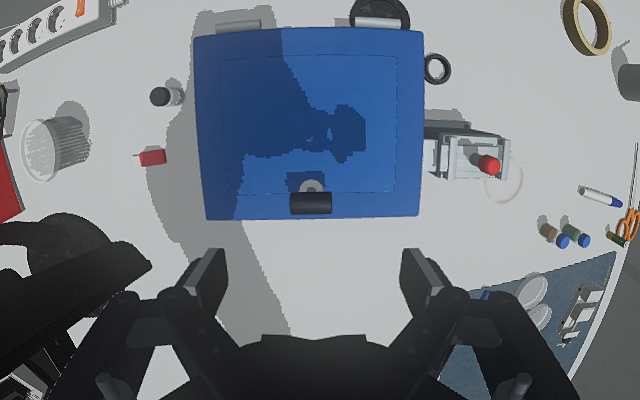

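Emit:
{"method": "jog_arm", "body": {"plan": [{"tx":0.003,"ty":-0.005,"tz":0.15,"wx":0,"wy":0,"wz":0,"claw":0},{"tx":0.003,"ty":-0.005,"tz":0.3,"wx":0,"wy":0,"wz":0,"claw":0},{"tx":0.003,"ty":-0.005,"tz":0.345,"wx":0,"wy":0,"wz":0,"claw":0},{"tx":0.003,"ty":-0.005,"tz":0.345,"wx":0,"wy":0,"wz":0,"claw":0.3},{"tx":0.003,"ty":-0.005,"tz":0.345,"wx":0,"wy":0,"wz":0,"claw":0.6},{"tx":0.003,"ty":-0.005,"tz":0.345,"wx":0,"wy":0,"wz":0,"claw":1},{"tx":0.003,"ty":-0.005,"tz":0.345,"wx":0,"wy":0,"wz":0,"claw":1},{"tx":0.003,"ty":-0.005,"tz":0.345,"wx":0,"wy":0,"wz":0,"claw":1},{"tx":0.003,"ty":-0.005,"tz":0.345,"wx":0,"wy":0,"wz":0,"claw":1},{"tx":0.003,"ty":-0.005,"tz":0.345,"wx":0,"wy":0,"wz":0,"claw":1}]}}

```text
clock: 4.05
eef_pos: [462.8, -24.3, 99.5]
tool_rot: [3.14, -0.003, -0.07]
force: [-0.6, -4.7, 7.2]
width: 30.8
gripper_force: 59.0
```

Emit:
{"method": "jog_arm", "body": {"plan": [{"tx":0,"ty":0,"tz":-0.007,"wx":0,"wy":0,"wz":0,"claw":1},{"tx":0,"ty":0,"tz":-0.014,"wx":0,"wy":0,"wz":0,"claw":1},{"tx":0,"ty":0,"tz":-0.016,"wx":0,"wy":0,"wz":0,"claw":1},{"tx":0,"ty":0,"tz":-0.016,"wx":0,"wy":0,"wz":0,"claw":1},{"tx":0,"ty":0,"tz":-0.016,"wx":0,"wy":0,"wz":0,"claw":1}]}}

```text
clock: 4.55
eef_pos: [463.8, -24.4, 103.4]
tool_rot: [3.14, -0.005, -0.07]
force: [3.6, -5.2, -5.8]
width: 30.8
gripper_force: 59.8
```

Emit:
{"method": "jog_arm", "body": {"plan": [{"tx":0,"ty":0,"tz":-0.007,"wx":0,"wy":0,"wz":0,"claw":1},{"tx":0,"ty":0,"tz":-0.013,"wx":0,"wy":0,"wz":0,"claw":1},{"tx":0,"ty":0,"tz":-0.013,"wx":0,"wy":0,"wz":0,"claw":1},{"tx":0,"ty":0,"tz":-0.013,"wx":0,"wy":0,"wz":0,"claw":1}]}}

```text
clock: 4.95
eef_pos: [464.6, -24.4, 106.3]
tool_rot: [3.139, -0.006, -0.07]
force: [8.4, -5.9, -20.5]
width: 30.9
gripper_force: 62.3
```

Emit:
{"method": "jog_arm", "body": {"plan": [{"tx":0.005,"ty":0,"tz":-0.006,"wx":0,"wy":0,"wz":0,"claw":1},{"tx":0.005,"ty":0,"tz":-0.01,"wx":0,"wy":0,"wz":0,"claw":1},{"tx":0.005,"ty":0,"tz":-0.01,"wx":0,"wy":0,"wz":0,"claw":1},{"tx":0.005,"ty":0,"tz":-0.01,"wx":0,"wy":0,"wz":0,"claw":1}]}}

```text
clock: 5.35
eef_pos: [465.0, -24.4, 107.7]
tool_rot: [3.139, -0.003, -0.07]
force: [10.8, -5.9, -38.3]
width: 30.6
gripper_force: 63.2
```

```bash
python3 - <<'E'
from h import *
s=ctrl.read_state(); print(s['eef_pos'],s['force'])
p=ctrl.get_image('scene'); cv2.imwrite('pics/s2.png',cv2.resize(p['img'][170:300,250:430,::-1],(780,563)))
E
```

```text
[464.97339929 -24.43700042 107.656399  ] [ 10.80107139  -5.94860812 -38.30103736]
```

View pics/s2.png

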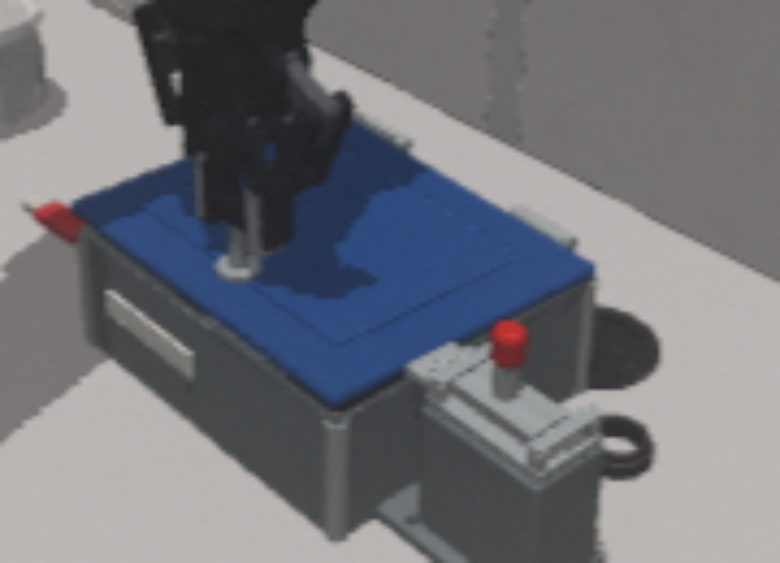

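Emit:
{"method": "jog_arm", "body": {"plan": [{"tx":-0.004,"ty":0,"tz":0.02,"wx":0,"wy":0,"wz":0,"claw":1},{"tx":-0.008,"ty":0,"tz":0.037,"wx":0,"wy":0,"wz":0,"claw":1},{"tx":-0.008,"ty":0,"tz":0.037,"wx":0,"wy":0,"wz":0,"claw":0.6},{"tx":-0.008,"ty":0,"tz":0.037,"wx":0,"wy":0,"wz":0,"claw":0},{"tx":-0.008,"ty":0,"tz":0.037,"wx":0,"wy":0,"wz":0,"claw":0},{"tx":-0.008,"ty":0,"tz":0.037,"wx":0,"wy":0,"wz":0,"claw":0},{"tx":-0.008,"ty":0,"tz":0.037,"wx":0,"wy":0,"wz":0,"claw":0},{"tx":-0.008,"ty":0,"tz":-0.1,"wx":0,"wy":0,"wz":0,"claw":0},{"tx":-0.008,"ty":0,"tz":-0.25,"wx":0,"wy":0,"wz":0,"claw":0},{"tx":-0.008,"ty":0,"tz":-0.25,"wx":0,"wy":0,"wz":0,"claw":0},{"tx":-0.008,"ty":0,"tz":-0.25,"wx":0,"wy":0,"wz":0,"claw":0}]}}

```text
clock: 6.5
eef_pos: [461.5, -22.1, 185.5]
tool_rot: [-3.141, -0.003, -0.069]
force: [-0.3, 0.1, -0.4]
width: 85.4
gripper_force: 0.0
```

Emit:
{"method": "jog_arm", "body": {"plan": [{"tx":0.11,"ty":0.5,"tz":0,"wx":0,"wy":0,"wz":0,"claw":0},{"tx":0.11,"ty":0.5,"tz":0,"wx":0,"wy":0,"wz":0,"claw":0},{"tx":0.11,"ty":0.5,"tz":0,"wx":0,"wy":0,"wz":0,"claw":0},{"tx":0.11,"ty":0.5,"tz":0,"wx":0,"wy":0,"wz":0,"claw":0},{"tx":0.11,"ty":0.5,"tz":0,"wx":0,"wy":0,"wz":0,"claw":0},{"tx":0.11,"ty":0.5,"tz":0,"wx":0,"wy":0,"wz":0,"claw":0}]}}

```text
clock: 7.1
eef_pos: [482.7, -172.5, 183.4]
tool_rot: [-3.14, 0.003, -0.068]
force: [0.1, 0.3, 0.2]
width: 85.2
gripper_force: 0.0
```

```bash
python3 - <<'E'
from h import *
s=ctrl.read_state(); p=ctrl.get_image('wrist')
print(s['eef_pos'],s['tool_rot'])
a,t=wcloud(p,s,np.ones((400,640),bool))
k=(a[:,2]>110)&(a[:,2]<135)&(abs(a[:,0]-483)<30)&(abs(a[:,1]+175)<30)
for q in (a[k],t[k]): print(len(q),np.percentile(q,[2,50,98],axis=0).round(1).tolist())
E
```

```text
[ 482.68058198 -172.49676458  183.38443771] [-3.13987990e+00  2.72461946e-03 -6.76152182e-02]
471 [[477.7, -181.9, 112.8], [486.1, -175.0, 125.2], [491.2, -167.8, 127.3]]
471 [[-4.8, -4.8, 56.1], [3.7, 2.2, 58.2], [8.8, 9.3, 70.6]]
```

Emit:
{"method": "jog_arm", "body": {"plan": [{"tx":0.006,"ty":0.007,"tz":0.14,"wx":0,"wy":0,"wz":0,"claw":0},{"tx":0.006,"ty":0.007,"tz":0.25,"wx":0,"wy":0,"wz":0,"claw":0},{"tx":0.006,"ty":0.007,"tz":0.265,"wx":0,"wy":0,"wz":0,"claw":0.3},{"tx":0.006,"ty":0.007,"tz":0.265,"wx":0,"wy":0,"wz":0,"claw":0.6},{"tx":0.006,"ty":0.007,"tz":0.265,"wx":0,"wy":0,"wz":0,"claw":1},{"tx":0.006,"ty":0.007,"tz":0.265,"wx":0,"wy":0,"wz":0,"claw":1},{"tx":0.006,"ty":0.007,"tz":0.265,"wx":0,"wy":0,"wz":0,"claw":1},{"tx":0.006,"ty":0.007,"tz":0.265,"wx":0,"wy":0,"wz":0,"claw":1},{"tx":0.006,"ty":0.007,"tz":0.265,"wx":0,"wy":0,"wz":0,"claw":1},{"tx":0.006,"ty":0.007,"tz":0.265,"wx":0,"wy":0,"wz":0,"claw":1}]}}

```text
clock: 8.15
eef_pos: [486.2, -176.5, 106.6]
tool_rot: [3.141, -0.003, -0.069]
force: [-0.0, 1.9, 6.1]
width: 13.1
gripper_force: 58.5
```

Emit:
{"method": "jog_arm", "body": {"plan": [{"tx":0,"ty":0.015,"tz":0,"wx":0,"wy":0,"wz":0,"claw":1},{"tx":0,"ty":0.03,"tz":0,"wx":0,"wy":0,"wz":0,"claw":1},{"tx":0,"ty":0.045,"tz":0,"wx":0,"wy":0,"wz":0,"claw":1},{"tx":0,"ty":0.053,"tz":0,"wx":0,"wy":0,"wz":0,"claw":1},{"tx":0,"ty":0.053,"tz":0,"wx":0,"wy":0,"wz":0,"claw":1},{"tx":0,"ty":0.053,"tz":0,"wx":0,"wy":0,"wz":0,"claw":1}]}}

```text
clock: 8.75
eef_pos: [485.5, -190.0, 106.6]
tool_rot: [-3.139, -0.002, -0.067]
force: [-1.1, 5.4, 8.7]
width: 13.3
gripper_force: 58.8
```

Emit:
{"method": "jog_arm", "body": {"plan": [{"tx":0,"ty":0.01,"tz":0,"wx":0,"wy":0,"wz":0,"claw":1},{"tx":0,"ty":0.01,"tz":0,"wx":0,"wy":0,"wz":0,"claw":1},{"tx":0,"ty":0.01,"tz":0,"wx":0,"wy":0,"wz":0,"claw":0.5},{"tx":0,"ty":0.01,"tz":0,"wx":0,"wy":0,"wz":0,"claw":0},{"tx":0,"ty":0.01,"tz":0,"wx":0,"wy":0,"wz":0,"claw":0},{"tx":0,"ty":0.01,"tz":0,"wx":0,"wy":0,"wz":0,"claw":0},{"tx":0,"ty":0.01,"tz":0,"wx":0,"wy":0,"wz":0,"claw":0},{"tx":0,"ty":0.01,"tz":-0.13,"wx":0,"wy":0,"wz":0,"claw":0},{"tx":0,"ty":0.01,"tz":-0.26,"wx":0,"wy":0,"wz":0,"claw":0},{"tx":0,"ty":0.01,"tz":-0.26,"wx":0,"wy":0,"wz":0,"claw":0}]}}

```text
clock: 9.75
eef_pos: [486.9, -196.9, 187.3]
tool_rot: [3.139, -0.009, -0.07]
force: [1.2, -0.8, -0.5]
width: 85.5
gripper_force: 0.0
```

```bash
python3 - <<'E'
from h import *
s=ctrl.read_state(); p=ctrl.get_image('wrist')
print(s['eef_pos'],s['tool_rot'])
a,t=wcloud(p,s,np.ones((400,640),bool))
for c in [(483,-190),(462,-25)]:
    k=(a[:,2]>108)&(a[:,2]<135)&(abs(a[:,0]-c[0])<30)&(abs(a[:,1]-c[1])<30)
    print(len(a[k]),np.percentile(a[k],[2,50,98],axis=0).round(1).tolist())
E
```

```text
[ 486.91895111 -196.90263545  187.33097319] [ 3.13892051 -0.00880423 -0.06955285]
452 [[476.9, -197.2, 113.1], [485.3, -190.3, 125.1], [490.6, -183.1, 127.0]]
694 [[453.8, -41.2, 111.4], [464.1, -29.6, 122.4], [470.1, -10.1, 125.7]]
```

Emit:
{"method": "jog_arm", "body": {"plan": [{"tx":-0.121,"ty":-0.568,"tz":0,"wx":0,"wy":0,"wz":0,"claw":0},{"tx":-0.121,"ty":-0.568,"tz":0,"wx":0,"wy":0,"wz":0,"claw":0},{"tx":-0.121,"ty":-0.568,"tz":0,"wx":0,"wy":0,"wz":0,"claw":0},{"tx":-0.121,"ty":-0.568,"tz":0,"wx":0,"wy":0,"wz":0,"claw":0},{"tx":-0.121,"ty":-0.568,"tz":0,"wx":0,"wy":0,"wz":0,"claw":0},{"tx":-0.121,"ty":-0.568,"tz":0,"wx":0,"wy":0,"wz":0,"claw":0},{"tx":-0.121,"ty":-0.568,"tz":0,"wx":0,"wy":0,"wz":0,"claw":0}]}}

```text
clock: 10.5
eef_pos: [459.3, -24.3, 182.5]
tool_rot: [3.141, 0.001, -0.071]
force: [0.0, -0.5, -0.2]
width: 85.6
gripper_force: 0.0
```

Emit:
{"method": "jog_arm", "body": {"plan": [{"tx":0.01,"ty":0,"tz":0.15,"wx":0,"wy":0,"wz":0,"claw":0},{"tx":0.01,"ty":0,"tz":0.28,"wx":0,"wy":0,"wz":0,"claw":0},{"tx":0.01,"ty":0,"tz":0.28,"wx":0,"wy":0,"wz":0,"claw":0.3},{"tx":0.01,"ty":0,"tz":0.28,"wx":0,"wy":0,"wz":0,"claw":0.6},{"tx":0.01,"ty":0,"tz":0.28,"wx":0,"wy":0,"wz":0,"claw":1},{"tx":0.01,"ty":0,"tz":0.28,"wx":0,"wy":0,"wz":0,"claw":1},{"tx":0.01,"ty":0,"tz":0.28,"wx":0,"wy":0,"wz":0,"claw":1},{"tx":0.01,"ty":0,"tz":0.28,"wx":0,"wy":0,"wz":0,"claw":1},{"tx":0.01,"ty":0,"tz":0.28,"wx":0,"wy":0,"wz":0,"claw":1}]}}

```text
clock: 11.4
eef_pos: [463.8, -24.3, 101.2]
tool_rot: [3.141, -0.004, -0.069]
force: [-2.1, -4.2, 4.9]
width: 31.0
gripper_force: 59.1
```

```bash
python3 -c "
import numpy as np
for th in list(np.arange(.05,.6,.05))+list(np.arange(.6,1.1,.05)):
  c,s=np.cos(th),np.sin(th); print(round(th,2),round((-145*c+39*s+145)/300,3),round(-(145*s+39*c-39)/300,3))"
```

```text
0.05 0.007 -0.024
0.1 0.015 -0.048
0.15 0.025 -0.071
0.2 0.035 -0.093
0.25 0.047 -0.116
0.3 0.06 -0.137
0.35 0.074 -0.158
0.4 0.089 -0.178
0.45 0.105 -0.197
0.5 0.121 -0.216
0.55 0.139 -0.233
0.6 0.158 -0.25
0.65 0.177 -0.266
0.7 0.197 -0.281
0.75 0.218 -0.295
0.8 0.24 -0.307
0.85 0.262 -0.319
0.9 0.285 -0.329
0.95 0.308 -0.339
1.0 0.332 -0.347
1.05 0.356 -0.354
1.1 0.38 -0.36
```

Emit:
{"method": "jog_arm", "body": {"plan": [{"tx":0.007,"ty":0,"tz":-0.024,"wx":0,"wy":0,"wz":0,"claw":1},{"tx":0.015,"ty":0,"tz":-0.048,"wx":0,"wy":0,"wz":0,"claw":1},{"tx":0.015,"ty":0,"tz":-0.048,"wx":0,"wy":0,"wz":0,"claw":1}]}}

```text
clock: 11.7
eef_pos: [468.3, -24.6, 115.0]
tool_rot: [3.14, -0.003, -0.069]
force: [3.5, -4.5, -7.1]
width: 30.7
gripper_force: 60.0
```

Emit:
{"method": "jog_arm", "body": {"plan": [{"tx":0.01,"ty":0,"tz":-0.023,"wx":0,"wy":0,"wz":0,"claw":1},{"tx":0.02,"ty":0,"tz":-0.045,"wx":0,"wy":0,"wz":0,"claw":1},{"tx":0.032,"ty":0,"tz":-0.068,"wx":0,"wy":0,"wz":0,"claw":1},{"tx":0.045,"ty":0,"tz":-0.089,"wx":0,"wy":0,"wz":0,"claw":1},{"tx":0.059,"ty":0,"tz":-0.11,"wx":0,"wy":0,"wz":0,"claw":1},{"tx":0.074,"ty":0,"tz":-0.13,"wx":0,"wy":0,"wz":0,"claw":1},{"tx":0.09,"ty":0,"tz":-0.149,"wx":0,"wy":0,"wz":0,"claw":1},{"tx":0.106,"ty":0,"tz":-0.168,"wx":0,"wy":0,"wz":0,"claw":1},{"tx":0.106,"ty":0,"tz":-0.168,"wx":0,"wy":0,"wz":0,"claw":1},{"tx":0.106,"ty":0,"tz":-0.168,"wx":0,"wy":0,"wz":0,"claw":1}]}}

```text
clock: 12.7
eef_pos: [499.5, -26.2, 164.3]
tool_rot: [3.141, -0.002, -0.068]
force: [4.3, -4.2, -8.7]
width: 30.8
gripper_force: 60.5
```

Emit:
{"method": "jog_arm", "body": {"plan": [{"tx":0.018,"ty":0,"tz":-0.017,"wx":0,"wy":0,"wz":0,"claw":1},{"tx":0.037,"ty":0,"tz":-0.034,"wx":0,"wy":0,"wz":0,"claw":1},{"tx":0.056,"ty":0,"tz":-0.05,"wx":0,"wy":0,"wz":0,"claw":1},{"tx":0.076,"ty":0,"tz":-0.065,"wx":0,"wy":0,"wz":0,"claw":1},{"tx":0.097,"ty":0,"tz":-0.079,"wx":0,"wy":0,"wz":0,"claw":1},{"tx":0.119,"ty":0,"tz":-0.091,"wx":0,"wy":0,"wz":0,"claw":1},{"tx":0.141,"ty":0,"tz":-0.103,"wx":0,"wy":0,"wz":0,"claw":1},{"tx":0.164,"ty":0,"tz":-0.113,"wx":0,"wy":0,"wz":0,"claw":1},{"tx":0.187,"ty":0,"tz":-0.123,"wx":0,"wy":0,"wz":0,"claw":1},{"tx":0.211,"ty":0,"tz":-0.131,"wx":0,"wy":0,"wz":0,"claw":1},{"tx":0.235,"ty":0,"tz":-0.138,"wx":0,"wy":0,"wz":0,"claw":1},{"tx":0.235,"ty":0,"tz":-0.138,"wx":0,"wy":0,"wz":0,"claw":1}]}}

```text
clock: 13.9
eef_pos: [570.3, -29.9, 205.7]
tool_rot: [-3.141, -0.002, -0.069]
force: [-1.9, -1.7, -6.2]
width: 30.5
gripper_force: 60.1
```

Emit:
{"method": "jog_arm", "body": {"plan": [{"tx":0,"ty":0,"tz":0,"wx":0,"wy":0,"wz":0,"claw":1},{"tx":0,"ty":0,"tz":0,"wx":0,"wy":0,"wz":0,"claw":1},{"tx":0,"ty":0,"tz":0,"wx":0,"wy":0,"wz":0,"claw":1}]}}

```text
clock: 14.2
eef_pos: [569.0, -29.9, 205.3]
tool_rot: [-3.141, -0.0, -0.069]
force: [-1.0, -0.4, -6.2]
width: 30.2
gripper_force: 60.0
```

```bash
python3 - <<'E'
from h import *
s=ctrl.read_state(); print(s['eef_pos'],s['force'],s['width'],s['gripper_force'])
p=ctrl.get_image('scene'); cv2.imwrite('pics/s3.png',cv2.resize(p['img'][130:310,210:450,::-1],(780,585)))
d=ctrl.trace(p,'lid')[0]; w=cloud(p,d['pixels']); n=np.linalg.svd(w-np.median(w,0),full_matrices=False)[2][2]; print(d['score'],np.arccos(abs(n[2])))
for t in ['cotton_buds','adapter_ring','usb_stick','vial_1']:
    for d in ctrl.trace(p,t)[:1]: print(t,d['score'],np.median(cloud(p,d['pixels']),0).round())
E
```

```text
[568.95483474 -29.90884555 205.26345354] [-1.03107399 -0.36773324 -6.15736255] 30.245276392210588 59.99208748340607
0.7 0.8867787871366778
cotton_buds 0.81 [534. 278.  54.]
adapter_ring 0.51 [ 574. -180.   10.]
usb_stick 0.42 [491. 172.  10.]
vial_1 0.65 [556. 120.  49.]
```

View pics/s3.png

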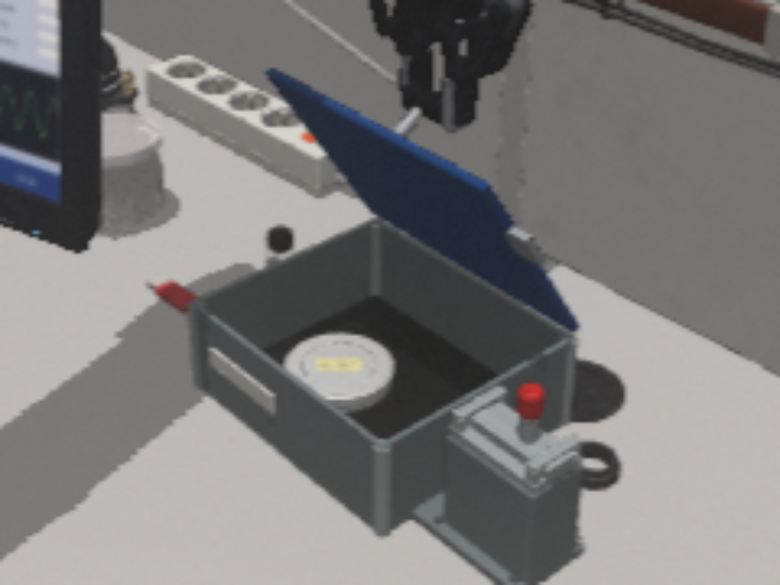

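The scene view shows the lid about 60° open, with the fingers on the handle at (430,100). The bolt is drawn, with its knob at (530,400), and the surrounding items are where they were.

```bash
python3 -c "
from cell import ctrl
print(ctrl.finish_job())"
```

```text
the job is handed in; nothing more can be done
None
```

The job is handed in: a tug showed the bolt still caught the lid, so I drew it about 15 mm, and the arm now holds the lid by its handle at roughly 60°; the ring, vial, stick and tub had not moved, and the carrier looked undisturbed inside.

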